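# Try a hex sleeve on the gauge pin and put it in the right drawer

## Robot

A 6-joint arm with a two-finger parallel gripper is mounted at the origin on the work surface. World frame = base frame: x ahead of the robot, y to its left, z up, the work surface at z = 0. Lengths are in m, angles in rad, forces in N, time in s.
With the tool pointing down it reaches from about 0.4 to 0.925 m from the base axis. Payload 12.5 kg.
Tool frame: the origin (TCP) lies midway between the tips of the shut fingers; the grasp point (between the pads) lies 19 mm behind it; z points along the fingers, y is the line along which they close (so a half turn about z gives the same grasp; the last joint's range is limited). The gripper opens to 95 mm and grips with 3 to 60 N. Pads are 20 mm wide; open, the fingers measure 119 mm over their backs; the gripper's body (75 mm by 180 mm) begins 59 mm behind the grasp point.
Start: joints at [1.187, 0.491, 1.559, -0, 1.092, -0.106], TCP at [0.171, 0.601, 0.215] pointing down, gripper open.
Joint ranges: [-3.1, 3.1], [-0.84, 2.19], [0.05, 2.79], [-1.13, 4.28], [0.06, 2.93], [-2.69, 2.69]. Speed limits (rad/s): [2.22, 2.22, 2.79, 3.14, 3.14, 3.14].

## Interface

Orientations are given as a unit quaternion [w, x, y, z].
In Python, from cell import bot gives the robot as it stands. The module is installed in compiled form; this text tells all that it offers. Calls block until the motion is done:
- bot.goto(position, orientation): joint-space move of the TCP to a pose.
- bot.movel(position, vel=0.15, ori=None): straight line of the TCP; ori=None keeps the orientation; vel is the mean speed in m/s.
- bot.set_joints(angles): joint-space move.
- bot.command_gripper(opening, grasp_force=None): opening from 0.0 (shut) to 1.0 (fully open); grasp_force is the grip in N (None keeps the last); returns when the fingers have stopped.
- bot.dwell(seconds).
- bot.inverse_kinematics(position, orientation): joint angles nearest the present ones, or None.
- bot.state(): the state.
- bot.read_camera(name): name is "scene" or "top" or "wrist"; returns (picture, depth): 384x512x3 uint8, blue, green, red; 384x512 float32, m along the optical axis (not along the pixel's ray), 0 where there is no reading.
- bot.camera_info(name): a dict with "vertical_fov" (degrees; the focal length in pixels is half the picture's height over the tangent of half this angle, whatever the lens; pixels are square), "cx", "cy" (the principal point, pixels), "world_from_camera" (4x4, takes a point from camera to world coordinates). Camera axes: x right, y down, z forward; pixel columns grow to the right and rows downward; lengths in m; the calibration is good to about 2 mm. A picture is of the moment at which its call begins: read the wrist's pose just before it. camera_info takes no time and is no camera call; for the wrist camera it gives the pose at the moment of the call.
A pose or a line that the arm cannot do raises bot.IKError and nothing moves.
- bot.finish_job(): hands the job in; it is judged then, once.
The state is a dict: "clock": time; "joints": joint angles; "dq": joint speeds; "effort": joint torques, N m; "tool_pos": TCP position; "ee_rot": TCP orientation; "contact_force": force on the tool from outside, world axes, zero at the start; "torque": the same for the moment, N m; "width": opening from 0.0 (shut) to 1.0 (fully open); "grasp_force": force on a finger pad.
Only numpy, scipy, OpenCV 4.12 (cv2) and the standard library are available. Lean on these libraries where they do the work, as an engineer would, in place of code of your own. Each camera call takes 0.05 s, during which the arm holds its last target. There are 200 camera calls.

## Task

Push the hex sleeve that lies in line with the brass gauge pin gently along its V-track onto the pin, as far as it will go. Then take it back off the pin: if it slid fully home against the dark shoulder, lay it in the green-fronted drawer; if it stopped part way, lay it in the red-fronted drawer, setting it down rather than dropping it. Leave the spare sleeve in the other track and do not disturb anything else on the bench.

Things in the scene. Friction and masses are not known exactly. Their poses are not given: they have to be found in the camera images.
- sleeve_a: hexagonal aluminium sleeve, 40 mm across flats, 46 across corners, 80 mm long, 19 mm bore along its y, about 0.25 kg. Origin at its middle, on the axis. Lies in a V-track corner down, its side flats (own +x, -x) upright. One of sleeve_a/b is bored through and goes fully home on the pin; the other, alike outside, narrows inside and stops 30 mm short of the shoulder; the test shows which.
- sleeve_b: as sleeve_a: same outside, origin and axes. Either of the two may be the one to test (lying in the far track, in line with the pin); the other is the spare, in the near track.
- gauge: fixed black base plate 170 (x) by 260 (y) by 16 mm high with two parallel dark steel V-tracks along its y, each from y = -125 to +90 mm and open at the -y end. Blue block at the +y end of the far track holds the pin: 44 mm in x, 26 mm in y, top 72 mm above the table. Origin at the centre of its underside, z up.
- track_far (a point): middle of the far V-track (gauge x = +45 mm, y = -20 mm), on the axis of a sleeve lying in it, 50 mm above the table; axes as the gauge. The track's edges reach 38 mm above the table and 19 mm to either side of its middle. The pin lies in line with this track; the sleeve to test starts in it, its middle 10 to 60 mm to the -y side of this point.
- track_near (a point): the same for the near V-track (gauge x = -45 mm), which holds the spare sleeve.
- pin: brass gauge pin, 16 mm in diameter, level along the gauge's y in line with the far track, 50 mm above the table. Origin at the tip of its tapered nose; +y runs along the pin to the dark shoulder disc (34 mm across), whose face is at y = 60 mm. In this frame a sleeve fully home has its middle at y = 20 mm; one that stops part way at about y = -10 mm.
- drawer_green: clear open-topped drawer with a green front and green liner, fixed to the table, outside 160 mm (x) by 150 mm (y) by 45 mm high, walls 4 mm, floor 5 mm above the table; the front plate (51 mm high, with a small lip reaching 19 mm out) is on its -x side. Origin at the centre of its underside. The drawers may swap sides.
- drawer_red: clear open-topped drawer with a red front and red liner, fixed to the table, outside 160 mm (x) by 150 mm (y) by 45 mm high, walls 4 mm, floor 5 mm above the table; the front plate (51 mm high, with a small lip reaching 19 mm out) is on its -x side. Origin at the centre of its underside. The drawers may swap sides.
- screwdriver: bystander: orange-handled screwdriver, 200 mm, lying beyond the gauge. Origin under it.
- wrench: bystander: steel wrench, 180 mm, lying beyond the gauge. Origin under it.
- jar: bystander: jar 72 mm across, 95 mm high, with a blue cap. Origin at the centre of its underside.
- oil_can: bystander: can 60 mm across, 120 mm high, with a blue label. Origin at the centre of its underside.
- bolt: bystander: steel hex bolt 100 mm long, head 38 mm across, lying beside the left drawer. Origin at the middle of its head's end, on its axis (y).
- washer: bystander: steel washer 60 mm across, 6 mm thick, lying beyond the gauge. Origin at the centre of its underside.
Things that resemble listed ones, but are neither listed nor needed, are in the scene too. Leave any purple look-alike of the drawer_green alone.

How it is judged:
On the way:
1. the sleeve in line with the pin has been pushed onto the pin as far as it goes: home within 4 mm of the shoulder, or, if it narrows inside, within 4 mm of where it stops (((y of sleeve_a in the frame of pin between 0.016 and 0.023 m and x of sleeve_a in the frame of pin between -0.005 and 0.005 m and z of sleeve_a in the frame of pin between -0.005 and 0.005 m) or (y of sleeve_b in the frame of pin between -0.014 and -0.006 m and x of sleeve_b in the frame of pin between -0.005 and 0.005 m and z of sleeve_b in the frame of pin between -0.005 and 0.005 m))), for 0.2 s.
At the end, for the whole second after the job is handed in: The tested sleeve lies at rest inside the right drawer, lying down between its walls (middle 15 to 40 mm above the table): the green-fronted one if it went fully home on the pin, the red-fronted one if it stopped part way. The spare sleeve still lies in its near track, within 20 mm of where it was (((x of sleeve_a in the frame of drawer_green between -0.066 and 0.066 m and y of sleeve_a in the frame of drawer_green between -0.062 and 0.062 m and z of sleeve_a in the frame of drawer_green between 0.015 and 0.04 m and linear speed of sleeve_a below 0.02 m/s and x of sleeve_b in the frame of gauge between -0.055 and -0.035 m and z of sleeve_b in the frame of gauge between 0.04 and 0.06 m and distance of sleeve_b from where it was at the start of the episode below 0.02 m) or (x of sleeve_b in the frame of drawer_red between -0.066 and 0.066 m and y of sleeve_b in the frame of drawer_red between -0.062 and 0.062 m and z of sleeve_b in the frame of drawer_red between 0.015 and 0.04 m and linear speed of sleeve_b below 0.02 m/s and x of sleeve_a in the frame of gauge between -0.055 and -0.035 m and z of sleeve_a in the frame of gauge between 0.04 and 0.06 m and distance of sleeve_a from where it was at the start of the episode below 0.02 m))); the robot touches nothing.
It fails at once if a sleeve is forced onto the pin with more than 40 N (contact force between any of sleeve_a, sleeve_b and pin above 40 N).
It fails at once if a sleeve is dropped or thrown: it moves at over 1 m/s (a fall of about 50 mm) while the fingers do not touch it ((linear speed of sleeve_a above 1 m/s and contact force between the fingers and sleeve_a below 0.05 N) or (linear speed of sleeve_b above 1 m/s and contact force between the fingers and sleeve_b below 0.05 N)).
It fails at once if a bystander is moved by more than 30 mm (distance of any of screwdriver, wrench, jar, oil_can, bolt, washer from where it was at the start of the episode above 0.03 m).
It also fails if it takes over 61 s, if anything falls off the work surface, if the arm or the gripper's body presses on something with over 40 N, if the wrist force passes 120 N, or if a joint passes its speed limit or range.

## Working session

There is one attempt and no reset: what is moved stays moved. The work goes in short steps, each a Python script; the robot and the scene stay as the last script left them, time stands still between calls to the robot, and variables do not carry over. Pictures are saved under pics/ and viewed, at most 10 in all, crops included, and the job is handed in when it is done.

```bash
mkdir -p pics
cat > h.py <<'E'
from cell import bot
import numpy as np, cv2
def cam(n):
    i=bot.camera_info(n); p,d=bot.read_camera(n); return p,d,i
def cloud(d,i):
    h,w=d.shape; f=h/2/np.tan(np.radians(i["vertical_fov"])/2)
    v,u=np.mgrid[:h,:w]
    P=np.stack([(u-i["cx"])/f*d,(v-i["cy"])/f*d,d,np.ones_like(d)],-1)
    W=P@np.array(i["world_from_camera"]).T
    W[d<=0]=np.nan
    return W[...,:3]
E
python3 - <<'E'
from h import *
s=bot.state(); print(s["clock"],s["tool_pos"],s["ee_rot"],s["width"])
for n in("top","scene"):
    p,d,i=cam(n); cv2.imwrite(f"pics/{n}0.png",cv2.resize(p,(800,600))); np.savez(f"{n}0.npz",p=p,d=d,W=cloud(d,i))
    print(n,i)
E
```

```text
0.0 [0.17128866 0.60080967 0.21406262] [-1.31621582e-04  1.38447540e-01  9.90369616e-01 -5.34440214e-04] 1.0021723724202571
top {'vertical_fov': 54.322585250209734, 'cx': 262.16000741379736, 'cy': 190.58286059030385, 'world_from_camera': array([[-0.021657  , -0.99691736,  0.07541059,  0.43394128],
       [-0.99969533,  0.02070042, -0.01344364,  0.0867168 ],
       [ 0.01184116, -0.07567877, -0.99706194,  1.26064259],
       [ 0.        ,  0.        ,  0.        ,  1.        ]])}
scene {'vertical_fov': 46.517950210966674, 'cx': 247.9441813005772, 'cy': 191.84114891663816, 'world_from_camera': array([[-0.16407664,  0.59857189, -0.7840858 ,  1.49308868],
       [ 0.98644367,  0.09731858, -0.13212864,  0.24335442],
       [-0.00278238, -0.7951357 , -0.60642516,  0.794859  ],
       [ 0.        ,  0.        ,  0.        ,  1.        ]])}
```

View pics/top0.png

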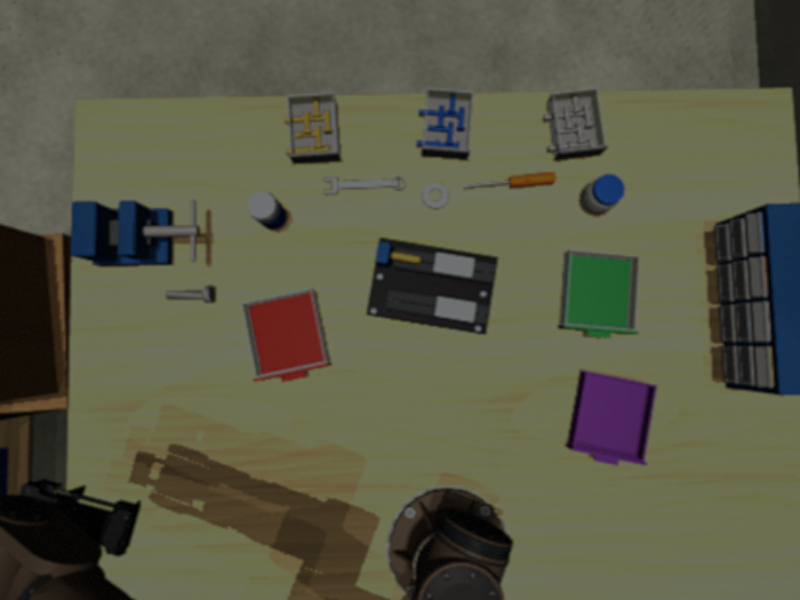

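View pics/scene0.png

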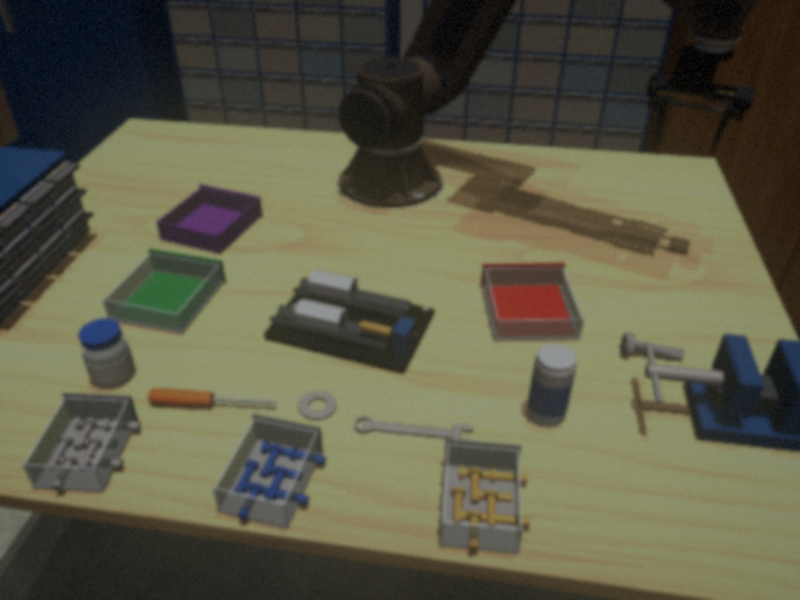

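The top view (800×600) shows the sleeve to test at (454,264), in line with the brass pin at (405,257) and the blue block at (383,252). The spare sleeve is at (456,309). The green drawer is at (598,291), the red one at (287,334), and the purple decoy at (612,418), which I leave alone. Next I measure and enlarge the gauge.

Run:
```python
from h import *
z=np.load("top0.npz");p,W=z["p"],z["W"]
hsv=cv2.cvtColor(p,cv2.COLOR_BGR2HSV).astype(int)
def box(x0,y0,x1,y1):
    m=np.zeros(p.shape[:2],bool); m[int(y0/1.5625):int(y1/1.5625),int(x0/1.5625):int(x1/1.5625)]=1; return m&~np.isnan(W[...,0])
def rep(n,m):
    q=W[m]; r=cv2.minAreaRect(q[:,:2].astype(np.float32)*1000)
    print(n,m.sum(),"mean",q.mean(0).round(4),"med z",np.median(q[:,2]).round(4),"zmax",np.percentile(q[:,2],98).round(4),"rect",[np.round(a,1) for a in r])
H,S,V=hsv[...,0],hsv[...,1],hsv[...,2]
B=box(365,232,505,338)
white=(S<60)&(V>95)
rep("far",B&white&box(425,240,480,284)&(W[...,2]>.055))
rep("near",B&white&box(425,286,480,330)&(W[...,2]>.055))
rep("pin",B&(H>8)&(H<30)&(S>120)&(W[...,2]>.045))
rep("blue",B&(H>95)&(H<125)&(S>120)&(W[...,2]>.06))
g=B&(V<90)&(W[...,2]>.008)&(W[...,2]<.024);rep("plate",g)
rep("green",box(540,230,660,345)&(H>45)&(H<80)&(S>120)&(W[...,2]<.02))
rep("red",box(230,280,340,390)&((H<8)|(H>172))&(S>120)&(W[...,2]<.02))
rep("greenwalls",box(545,235,655,345)&(W[...,2]>.03)&(W[...,2]<.06))
rep("redwalls",box(235,280,340,390)&(W[...,2]>.03)&(W[...,2]<.06))
cv2.imwrite("pics/g0.png",cv2.resize(p[148:218,228:325],None,fx=8,fy=8,interpolation=cv2.INTER_CUBIC))
```

```text
far 282 mean [ 0.5917 -0.021   0.066 ] med z 0.0657 zmax 0.0734 rect [array([592.9, -21.1]), array([77.1, 39.2]), np.float64(80.0)]
near 288 mean [ 0.5001 -0.0217  0.066 ] med z 0.0663 zmax 0.0731 rect [array([500.4, -21.9]), array([78. , 38.2]), np.float64(79.4)]
pin 93 mean [0.6113 0.0801 0.055 ] med z 0.0544 zmax 0.0649 rect [array([612.2,  78.6]), array([59.5, 18.5]), np.float64(84.5)]
blue 105 mean [0.6192 0.1227 0.0698] med z 0.0701 zmax 0.0753 rect [array([620.4, 122.7]), array([25.6, 44.2]), np.float64(75.4)]
plate 2000 mean [0.5503 0.0295 0.0145] med z 0.0144 zmax 0.021 rect [array([555.3,  20.4]), array([260., 170.]), np.float64(79.3)]
green 1587 mean [ 0.5355 -0.3387  0.0042] med z 0.0042 zmax 0.0096 rect [array([ 525.6, -338.2]), array([129.6, 165.9]), np.float64(83.4)]
red 1780 mean [0.4594 0.3371 0.0045] med z 0.0045 zmax 0.0098 rect [array([453.1, 336.7]), array([161.3, 135.4]), np.float64(10.8)]
greenwalls 536 mean [ 0.5137 -0.3353  0.0418] med z 0.0421 zmax 0.0517 rect [array([ 526.4, -333.2]), array([155.8, 178.7]), np.float64(84.1)]
redwalls 485 mean [0.4352 0.3322 0.0424] med z 0.0425 zmax 0.0523 rect [array([451.2, 330.8]), array([179. , 154.3]), np.float64(10.8)]
```

View pics/g0.png

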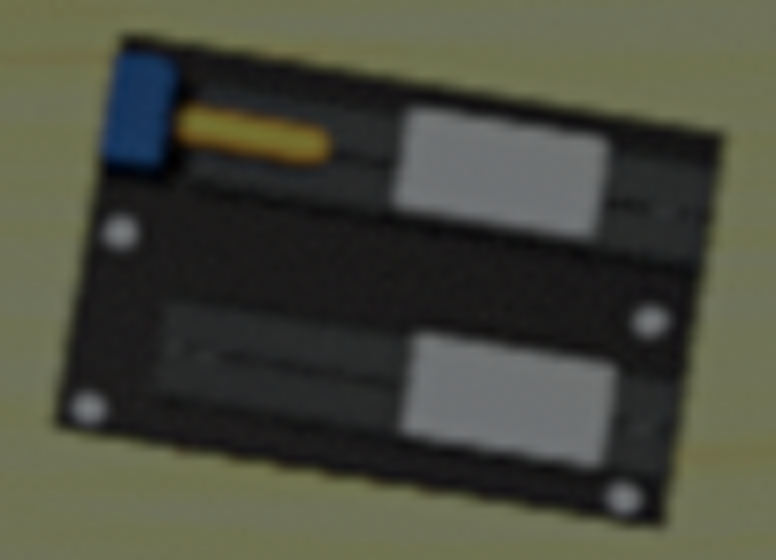

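The crop confirms it: the upper sleeve lies in the far track in line with the brass pin, and the lower one is the spare. All sizes match the description (sleeve about 78×39, plate 260×170). I move over it and refine with the wrist camera.

```bash
cat >> h.py <<'E'
from scipy.spatial.transform import Rotation as Ro
YAW=np.radians(-10.8)
def frame(yaw=YAW):
    c,s=np.cos(yaw),np.sin(yaw); return np.array([c,s,0]),np.array([-s,c,0])
def ori(yaw=YAW,flip=1):
    gx,gy=frame(yaw); z=np.array([0,0,-1.]); y=gx*flip
    q=Ro.from_matrix(np.c_[np.cross(y,z),y,z]).as_quat(); return [q[3],q[0],q[1],q[2]]
E
python3 - <<'E'
from h import *
S=np.array([.5925,-.0211,.05]); gx,gy=frame()
for f in(1,-1):
    for nm,P,y in(("g",S+[0,0,.2],YAW),("red",[.46,.334,.1],np.radians(10.8)),("gr",[.536,-.336,.1],np.radians(-6))):
        q=bot.inverse_kinematics(P,ori(y,f)); print(f,nm,None if q is None else np.round(q,2))
f=1 if abs(bot.inverse_kinematics(S+[0,0,.2],ori(YAW,1))[5])<abs(bot.inverse_kinematics(S+[0,0,.2],ori(YAW,-1))[5]) else -1
P=S+gy*0.01; P[2]=.26
bot.goto(P,ori(YAW,f)); bot.dwell(.2)
p,d,i=cam("wrist"); W=cloud(d,i); np.savez("w0.npz",p=p,d=d,W=W)
s=bot.state(); print(f,s["clock"],s["tool_pos"],s["contact_force"])
cv2.imwrite("pics/w0.png",p)
E
```

```text
1 g [-0.15  0.41  1.59 -0.    1.13  0.04]
1 red [ 0.51  0.55  1.81 -0.    0.77  0.32]
1 gr [-0.66  0.63  1.65 -0.    0.86 -0.56]
-1 g None
-1 red None
-1 gr [-0.66  0.63  1.65 -0.    0.86  2.58]Traceback (most recent call last):
  File "<stdin>", line 6, in <module>
TypeError: 'NoneType' object is not subscriptable
```

Run:
```python
from h import *
gx,gy=frame()
P=np.array([.5925,-.0211,.26])+gy*.01
bot.goto(P,ori()); bot.dwell(.2)
p,d,i=cam("wrist"); W=cloud(d,i); np.savez("w0.npz",p=p,d=d,W=W)
s=bot.state(); print(s["clock"],s["tool_pos"],s["contact_force"])
cv2.imwrite("pics/w0.png",p)
hsv=cv2.cvtColor(p,cv2.COLOR_BGR2HSV); H,S,V=[hsv[...,k].astype(int) for k in range(3)]
m=(W[...,2]>.055)&(W[...,2]<.08)&(S<60)
n,l,st,c=cv2.connectedComponentsWithStats(m.astype(np.uint8))
for k in range(1,n):
    if st[k,4]>300:
        q=W[l==k]; r=cv2.minAreaRect(q[:,:2].astype(np.float32)*1000); print(st[k],c[k].round(),q.mean(0).round(4),[np.round(a,1) for a in r],V[l==k].mean())
m=(H>8)&(H<30)&(S>120)&(W[...,2]>.04)&(W[...,2]<.07)
q=W[m];print("pin",m.sum(),[np.round(a,1) for a in cv2.minAreaRect(q[:,:2].astype(np.float32)*1000)])
```

```text
2.9833 [ 0.59438239 -0.01090674  0.25998544] [-0.27805613  0.22728576  1.00554426]
[ 236  152   31   63 1844] [251. 182.] [ 0.5905 -0.0217  0.0674] [array([590. , -23.7]), array([80.7, 39.5]), np.float64(79.8)] 108.3324295010846
[ 167  165   35   62 1803] [185. 194.] [ 0.5011 -0.0217  0.0673] [array([498.5, -23.9]), array([80.2, 40.4]), np.float64(79.4)] 107.03161397670549
pin 546 [array([608.9,  74.4]), array([59.7, 14.1]), np.float64(79.5)]
```

View pics/w0.png

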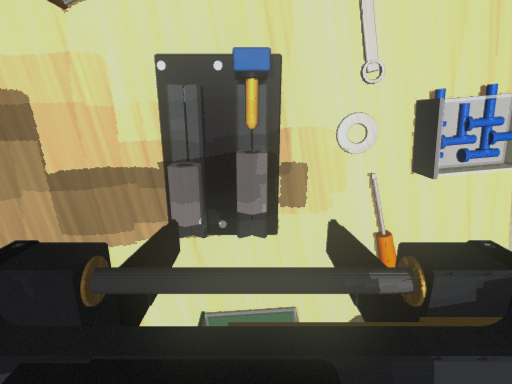

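The wrist view shows the sleeve to test at (251,182) below the pin at (252,103), and the spare at (185,194). Poses agree with the top view within about 2 mm. I now push from behind in force-checked small steps. The part-way stop is expected near 60 mm of travel and home near 90 mm.

```bash
sed -i 's/-10.8)/-10.6)/' h.py
cat >> h.py <<'E'
S0=np.array([.5915,-.022,0])
def at(t,z): return S0+frame()[1]*t+[0,0,z]
E
cat > push.py <<'E'
import sys
from h import *
gx,gy=frame()
def push(t,end,step,vel,f0,lim):
    log=[]
    while t<end-1e-9:
        t+=step; bot.movel(at(t,.044),vel=vel)
        s=bot.state(); f=np.array(s["contact_force"])-f0
        log.append((round(t*1e3,1),round(float(-f@gy),1),round(float(f@gx),1),round(s["clock"],2)))
        if -f@gy>lim: break
    return t,log
E
python3 - <<'E'
from push import *
bot.command_gripper(.14)
bot.goto(at(-.08,.12),ori()); bot.movel(at(-.08,.044),vel=.15); bot.dwell(.2)
s=bot.state(); f0=np.array(s["contact_force"]); print(s["clock"],f0,s["width"],s["tool_pos"]-at(-.08,.044))
np.save("f0.npy",f0)
t,l=push(-.08,-.056,.012,.08,f0,5); print(l)
t,l=push(t,-.02,.002,.03,f0,6); print(l)
np.save("t.npy",t)
E
```

```text
5.9167 [-0.39327647  0.50237284 -0.06265317] 0.14160046888757258 [ 5.20981682e-04 -5.11406834e-05  1.07945105e-03]
[(-68.0, -0.0, 0.7, 6.22), (-56.0, 1.0, -0.6, 6.52)]
[(-54.0, 0.9, 0.2, 6.77), (-52.0, 0.1, 1.3, 7.02), (-50.0, -0.0, 0.5, 7.27), (-48.0, 0.2, 0.6, 7.52), (-46.0, 0.2, 0.2, 7.77), (-44.0, 1.0, 0.7, 8.02), (-42.0, 0.2, 0.9, 8.27), (-40.0, 1.1, 0.7, 8.52), (-38.0, 0.4, 0.0, 8.77), (-36.0, 0.6, 0.2, 9.02), (-34.0, 0.1, 0.2, 9.27), (-32.0, -0.6, -0.4, 9.52), (-30.0, -0.1, 1.3, 9.77), (-28.0, 0.3, 0.2, 10.02), (-26.0, 0.1, 0.4, 10.27), (-24.0, 1.4, 1.1, 10.52), (-22.0, 1.0, 1.2, 10.77), (-20.0, 0.3, -0.3, 11.02)]
```

```bash
cat >> push.py <<'E'
def where(n="top"):
    p,d,i=cam(n); W=cloud(d,i)
    hsv=cv2.cvtColor(p,cv2.COLOR_BGR2HSV).astype(int)
    q=(W-S0); a=q@gy; b=q@gx
    m=(W[...,2]>.057)&(W[...,2]<.08)&(abs(b)<.022)&(a>-.06)&(a<.145)
    w=m&(hsv[...,1]<60)&(hsv[...,2]>95)
    y=m&(hsv[...,0]>8)&(hsv[...,0]<30)&(hsv[...,1]>120)
    e=lambda k:(int(k.sum()),np.percentile(a[k],[1,99]).round(4) if k.any() else None)
    return "sleeve",e(w),"lat",b[w].mean().round(4) if w.any() else None,"pin",e(y),p
E
python3 - <<'E'
from push import *
f0=np.load("f0.npy"); t=float(np.load("t.npy"))
print(where()[:-1])
t,l=push(t,.003,.0023,.03,f0,5); print(l)
print(where()[:-1]); np.save("t.npy",t)
E
```

```text
('sleeve', (131, array([0.0357, 0.0725])), 'lat', np.float64(-0.0006), 'pin', (28, array([0.0841, 0.1327])))
[(-17.7, -0.7, 0.8, 11.32), (-15.4, 0.8, -0.0, 11.57), (-13.1, 0.4, 0.8, 11.82), (-10.8, 0.2, 1.7, 12.07), (-8.5, 1.0, 1.1, 12.32), (-6.2, 0.3, 0.1, 12.57), (-3.9, 0.5, 0.5, 12.82), (-1.6, 0.0, 0.4, 13.07), (0.7, -0.1, 0.2, 13.32), (3.0, 0.8, 1.1, 13.57)]
('sleeve', (117, array([0.0623, 0.0956])), 'lat', np.float64(-0.0), 'pin', (18, array([0.1019, 0.1326])))
```

The sleeve tracks the fingers and its nose is over the pin. I take fine steps across the part-way stop.

Run:
```python
from push import *
f0=np.load("f0.npy"); t=float(np.load("t.npy"))
t,l=push(t,.016,.001,.03,f0,4); print(l)
print(where()[:-1]); np.save("t.npy",t)
```

```text
[(4.0, -0.0, 0.2, 13.87), (5.0, 0.8, 0.2, 14.12), (6.0, 1.8, 0.7, 14.37), (7.0, 0.7, 0.8, 14.62), (8.0, 1.1, 0.4, 14.87), (9.0, 0.4, 0.3, 15.12), (10.0, 0.4, 1.2, 15.37), (11.0, 0.7, 1.2, 15.62), (12.0, 0.3, 0.2, 15.87), (13.0, 0.7, 1.0, 16.12), (14.0, 0.6, -0.2, 16.37), (15.0, 0.5, -0.0, 16.62), (16.0, 0.1, 0.6, 16.87)]
('sleeve', (107, array([0.0778, 0.1085])), 'lat', np.float64(-0.0006), 'pin', (11, array([0.1197, 0.1329])))
```

Run:
```python
from push import *
f0=np.load("f0.npy"); t=float(np.load("t.npy"))
t,l=push(t,.032,.002,.03,f0,4); print(l)
if l[-1][1]<=4: t,l=push(t,.046,.001,.03,f0,4); print(l)
w=where();print(w[:-1]); np.save("t.npy",t)
cv2.imwrite("pics/h.png",cv2.resize(w[-1][148:218,228:325],None,fx=8,fy=8,interpolation=cv2.INTER_CUBIC))
```

```text
[(18.0, -0.7, -0.1, 17.17), (20.0, 0.6, 0.6, 17.42), (22.0, 0.4, 0.4, 17.67), (24.0, 0.7, 1.1, 17.92), (26.0, 0.7, 0.1, 18.17), (28.0, 0.4, -0.2, 18.42), (30.0, 0.5, 0.7, 18.67), (32.0, 0.8, 0.8, 18.92)]
[(33.0, 1.3, 1.5, 19.17), (34.0, 1.5, 0.6, 19.42), (35.0, 0.9, 0.9, 19.67), (36.0, 1.5, 0.8, 19.92), (37.0, 1.2, 1.5, 20.17), (38.0, 7.6, 1.4, 20.42)]
('sleeve', (91, array([0.1037, 0.1309])), 'lat', np.float64(-0.0007), 'pin', (0, None))
```

It stopped firmly at 7.6 N, well past the part-way stop, with no pin visible and its front at the shoulder. It is fully home, so it goes to the green drawer. Next I grasp it and draw it back.

Run:
```python
from push import *
bot.dwell(.25)
bot.movel(at(.02,.044),vel=.1); bot.movel(at(.02,.13),vel=.2)
bot.command_gripper(.75)
c=at(.086,0)-gx*.0005
bot.movel(c+[0,0,.13],vel=.2); bot.movel(c+[0,0,.039],vel=.12)
bot.dwell(.1); a=np.array(bot.state()["contact_force"])
bot.command_gripper(0,grasp_force=12)
s=bot.state(); f=np.array(s["contact_force"])-a
print(s["clock"],s["width"]*95,s["grasp_force"],"lat",f@gx,f@gy,f[2])
print(where()[:-1])
```

```text
24.8167 39.9603508382351 11.998461843104451 lat -0.8429695189711328 -1.0368189890798492 2.2074352753686477
('sleeve', (0, None), 'lat', None, 'pin', (0, None))
```

Gripped at 40 mm wide with negligible side load. Pull back 95 mm, check forces, then lift.

Run:
```python
from push import *
c=at(.086,.0395)-gx*.0005
a=np.array(bot.state()["contact_force"])
for k in(.01,.03,.06,.09,.1):
    bot.movel(c-gy*k,vel=.06); s=bot.state(); f=np.array(s["contact_force"])-a
    print(k,round(s["clock"],2),f.round(1),round(s["width"]*95,1))
    if np.abs(f).max()>15: break
else:
    bot.command_gripper(0,grasp_force=25)
    bot.movel(c-gy*.1+[0,0,.11],vel=.12); bot.dwell(.2)
    s=bot.state();print(s["clock"],s["width"]*95,s["grasp_force"],np.array(s["contact_force"])-a)
    w=where(); cv2.imwrite("pics/l.png",cv2.resize(w[-1],(800,600)))
```

```text
0.01 25.18 [ 1.3 -0.4 -4.7] 39.5
0.03 25.67 [ 2.2 -0.9 -4.5] 39.9
0.06 26.32 [ 1.7  0.1 -4.5] 39.9
0.09 26.97 [ 1.2  0.6 -4.8] 39.9
0.1 27.28 [ 1.5 -0.3 -3.9] 40.0
28.7667 39.846207011056734 24.996065576851834 [ 1.07207292 -1.15206325 -4.66030953]
```

View pics/l.png

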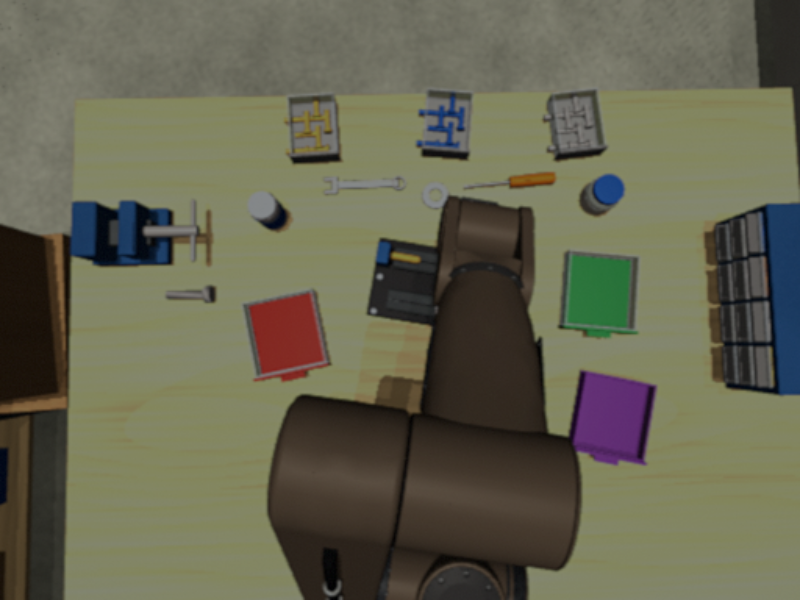

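The pin (405,258) is clear and the grip still reads 40 mm. The green drawer is at (598,291), so I carry the sleeve there and set it down by feel.

Run:
```python
from push import *
y=np.radians(-6); G=np.array([.537,-.336,0])
bot.goto(G+[0,0,.15],ori(y)); bot.movel(G+[0,0,.03],vel=.12); bot.dwell(.15)
a=np.array(bot.state()["contact_force"]); z=.03; L=[]
while z>.009:
    z-=.001; bot.movel(G+[0,0,z],vel=.03); s=bot.state(); f=(np.array(s["contact_force"])-a)[2]; L.append((round(z,3),round(f,1)))
    if f>3: break
print(L,s["clock"],s["width"]*95,s["tool_pos"])
bot.command_gripper(.5); bot.dwell(.2); bot.command_gripper(.65)
bot.movel(G+[0,0,.2],vel=.15); bot.goto(np.array([.45,-.05,.3]),ori(0)); bot.dwell(.3)
p,d,i=cam("top"); W=cloud(d,i)
m=(abs(W[...,0]-G[0])<.068)&(abs(W[...,1]-G[1])<.064)&(W[...,2]>.025)
q=W[m]; print(m.sum(),q.mean(0),q[:,2].max(),[np.round(v,1) for v in cv2.minAreaRect(q[:,:2].astype(np.float32)*1000)],bot.state()["clock"])
cv2.imwrite("pics/e.png",cv2.resize(p,(800,600)))
```

```text
[(0.029, np.float64(0.4)), (0.028, np.float64(0.6)), (0.027, np.float64(0.2)), (0.026, np.float64(1.1)), (0.025, np.float64(0.8)), (0.024, np.float64(1.4)), (0.023, np.float64(-0.3)), (0.022, np.float64(-0.3)), (0.021, np.float64(1.0)), (0.02, np.float64(0.4)), (0.019, np.float64(0.5)), (0.018, np.float64(0.1)), (0.017, np.float64(0.1)), (0.016, np.float64(2.1)), (0.015, np.float64(10.9))] 35.0333 39.879817684027515 [ 0.53711378 -0.33609911  0.01592995]
322 [ 0.54859489 -0.33331683  0.03849729] 0.0502743551751883 [array([ 538.5, -345.9]), array([107.8, 132.2]), np.float64(89.9)] 39.1083
```

View pics/e.png

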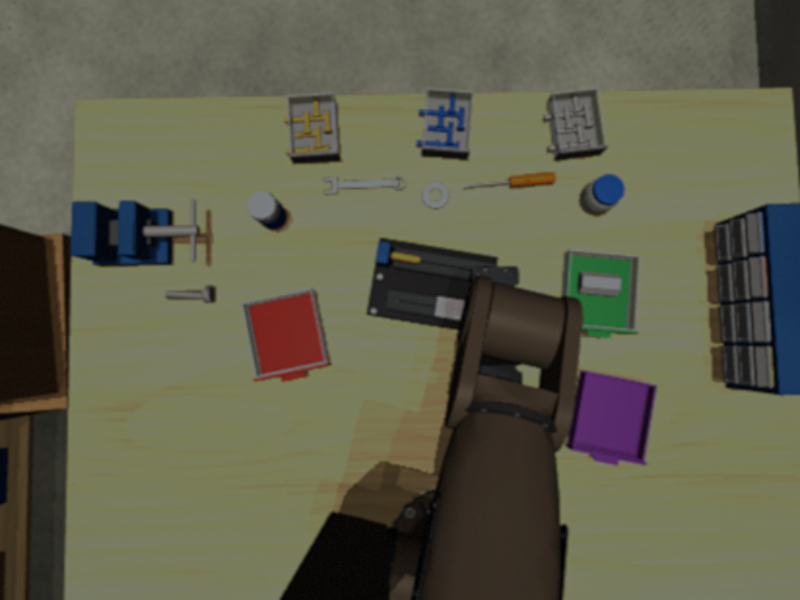

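The sleeve lies in the green drawer at (601,284), clear of the walls. The spare is still in its track at (448,307), and the bystanders have not moved. I hand the job in.

```bash
python3 -c "
from cell import bot
print(bot.finish_job(), bot.state()['clock'])"
```

```text
the job is handed in; nothing more can be done
the job is handed in; nothing more can be done
```

The tested sleeve slid fully home on the pin (stop force about 8 N), was drawn off and set down in the green-fronted drawer, with the spare and bystanders left in place; the job is handed in, but no verdict came back.

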